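Close a blister card in the cold-seal press

ROBOT

A 7-joint arm with a two-finger parallel gripper is mounted at the origin on a cart in front of the work surface, level with it; the furniture and walls round the work are solid. World frame = base frame: x ahead of the robot, y to its left, z up, the work surface at z = 0. Lengths are in m, angles in rad, forces in N, time in s.
With the tool pointing down it reaches from about 0.425 to 0.8 m from the base axis. Payload 8.3 kg.
Tool frame: the origin (TCP) lies midway between the tips of the shut fingers; the grasp point (between the pads) lies 19 mm behind it; z points along the fingers, y is the line along which they close (so a half turn about z gives the same grasp; the last joint's range is limited). The gripper opens to 85 mm and grips with 20 to 120 N. Pads are 22 mm wide; open, the fingers measure 114 mm over their backs; the gripper's body (76 mm by 85 mm) begins 54 mm behind the grasp point. The pads swing forward as they close: fully open they stand 13 mm farther back than shut.
Start: joints at [1.273, 0.383, 0.016, 1.37, -0.006, 1.388, -0.046], TCP at [0.145, -0.608, 0.199] pointing down, gripper open.
Joint ranges: [-2.95, 2.95], [-0.25, 2.06], [-1.52, 1.56], [0.18, 2.33], [-1.44, 4.58], [0.02, 2.06], [-3.01, 3.01]. Speed limits (rad/s): [2.39, 2.39, 3.01, 3.01, 3.14, 3.14, 3.14].

INTERFACE

Orientations are given as a rotation vector (axis times angle).
In Python, from bench import readout, optics, bot gives the robot as it stands. The module is installed in compiled form; this text tells all that it offers.
- The arm moves only by the tool jog_arm, never from a script. Its arguments are lists of equal length, an entry for each row: "linear": the shift along the tool's x, y, z in units of 30 mm (1.0 is 30 mm), a list of three; "twist": the turn, a rotation vector about the tool's x, y, z in units of 6 degrees (1.0 is 6 degrees), a list of three. A call has 1 to 8 rows; each row shifts and turns the commanded pose from where the row before left it, along the tool's axes as they then stand; what a row does not reach is not made up. A row lasts 1/12 s, in which the tool goes at most 41.7 mm and 7.16 degrees, less where a joint would pass 70% of its speed; a pose out of reach is approached as far as the arm can. A call is refused whole if a number of a shift passes 1 or a number of a turn 1, either way. A call with a gripper value outside its range is refused whole. "hand" is the finger opening in mm, from 0 to 85.4, set as the call begins (left out, the last holds). The fingers move at their own pace and stop on an object; "force" is the grip in N (left out, the last holds). Time passes only in rows, so rows that do not move let the fingers close. It gives the time, the measured TCP pose, the force, the opening and the grip force at its end, in the units of the state.
- readout.state(): the state, without advancing time (a new reading comes with each control period).
- optics.capture(name): name is "side" or "top"; returns a dict with "image" (480x640x3 uint8, red, green, blue), "range_z" (480x640 float32, m along the optical axis (not along the pixel's ray), 0 where there is no reading), "K" (3x3 intrinsics, pixels), "dist" ([k1, k2, p1, p2, k3] as OpenCV has them; the pictures are not rectified), "view" (4x4, takes a point from world to camera coordinates). Camera axes: x right, y up, looking along -z (the intrinsics and any distortion apply to the point x, -y, -z); pixel columns grow to the right and rows downward; lengths in m; the calibration is good to about 2 mm. A picture is of the moment at which its call begins.
- bot.finish_job(): hands the job in; it is judged then, once.
The state is a dict: "time_s": time; "joints": joint angles; "qvel": joint speeds; "joint_torque": joint torques, N m; "position": TCP position; "ee_rot": TCP orientation; "force": force on the tool from outside, world axes, zero at the start; "wrist_torque": the same for the moment, N m; "finger_gap": finger opening in m; "grip_force": force on a finger pad.
Only numpy, scipy, OpenCV 4.12 (cv2) and the standard library are available. Lean on these libraries where they do the work, as an engineer would, in place of code of your own. Each camera call takes 0.05 s, during which the arm holds its last target. There are 200 camera calls.

TASK

Push the card carrier fully home in the press, gently and until it meets the stop at the back. Then take the crank knob of the handwheel and turn it counter-clockwise (seen from above), following it as the stem rises, until the lower table has drawn the card up against the pressing plate and you clearly feel it pinched: the resistance of the wheel grows by about 4 N over its running drag. Stop there without wrenching it further, let go, and leave the card clamped and the other things on the worktop undisturbed.

Things in the scene. Friction and masses are not known exactly. Their poses are not given: they have to be found in the camera images.
- press: Small grey bench press bolted to the worktop, 205 x 150 x 178 mm without the wheel. Origin on the worktop surface under the middle of the pressing plate; its x axis points to the press's back (column), y to its left, z up. The stem with the handwheel stands 35 mm behind the origin (x = +0.035, y = 0 in this frame).
- carrier: Loose flat aluminium carrier, 152 mm long (x) x 86 mm wide (y), rims 8 mm high, about 250 g, with a blister card in it whose top is 11 mm above the carrier's underside. It lies in the channel (1.5 mm play each side) of the press's lower table, 10 to 30 mm short of home, and slides back along +x (the press's x) with 2 to 5 N. Origin on its underside in the middle of the card.
- carrier_front (a point): Middle of the flat front face of the upright push tab at the carrier's front end: the tab is 40 mm wide, 8 mm thick and 22 mm high, from the carrier's underside up; this point is at half its height. The space before it and under it is free (it overhangs the lower table's front). Push here towards the press's back; gripper bodies above stay clear of the wheel.
- carrier_back (a point): Middle of the carrier's back edge, at its underside.
- fence (a point): Foot of the stop at the back of the lower table's channel: the carrier is home when carrier_back is here. Rides up with the table; axes as the press's.
- upper: Fixed upper part of the press: rear column, top beam, and a head under it with a sprung cork-faced pressing plate, 112 x 66 mm, above the carrier. Origin and axes as the press's. The head is clamped at a different height each time (not shown by this pose): the gap over the card at the start is 22 to 34 mm. The plate yields upward on stiff springs, 30 N per mm after about 6 N.
- wheel_axis (a point): Centre of the handwheel, at mid height of its rim. The wheel lies level on top of the rising stem; rim 90 mm across (centre line), 10 mm thick. Turned counter-clockwise from above, wheel, stem and lower table rise by 30 mm a turn (4.8 mm per rad). Range about one and a half turns. It is self-locking and stays where it is left.
- wheel: The handwheel; origin as wheel_axis, z up. Turning it takes about 10 N along the circle at the knob while running free (5 to 8 N linger when the hand pauses); once the card meets the plate this grows by 0.11 N for every N of pinch, so by 4 N at 36 N pinch. The pinch must end between 12 and 60 N (1.3 to 6.4 N growth); from first touch to 60 N is about 0.4 rad of turning.
- knob_mid (a point): Middle of the crank knob: an upright black cylinder, 20 mm in diameter, on the wheel's rim 45 mm from its axis, reaching from 7 to 50 mm above the rim's mid height; this point is at 28 mm. It spins freely on its pin, so a hand may grip it and go round without turning itself. It starts at the right front of the wheel. Keep the fingertips above the rim.
- vial_a: Loose amber vial, 36 mm across, 84 mm high; bystander. Origin at the middle of its underside.
- vial_b: Loose amber vial, 35 mm across, 82 mm high; bystander. Origin at the middle of its underside.
- cup_a: Loose paper dose cup, 38 mm across, 29 mm high; bystander. Origin under its middle.
- cup_b: Loose paper dose cup, 37 mm across, 29 mm high; bystander. Origin under its middle.
- cap_a: Loose white vial cap, 37 mm across, 11 mm high; bystander. Origin under its middle.
- jar: Loose amber jar with white lid, 68 mm across, 92 mm high; bystander. Origin under its middle.
- spare_card: Loose spare blister card, 135 x 75 x 7 mm; bystander. Origin under its middle.
Things that resemble listed ones, but are neither listed nor needed, are in the scene too. Leave any orange look-alike of the carrier alone.

How it is judged:
By the outcome, as a careful person would: the job done as asked, in the order asked, and still so for the second after the job is handed in, with the robot touching nothing.
It also fails if it takes over 67 s, if anything falls off the work surface, if the arm or the gripper's body presses on something with over 40 N, if the wrist force passes 120 N, or if a joint passes its speed limit or range.

## Working session

There is one attempt and no reset: what is moved stays moved. The work goes in short steps, Python scripts to look and compute and a tool call to move; the robot and the scene stay as the last step left them, time stands still between calls to the robot, and variables do not carry over. Pictures are saved under pics/ and viewed, at most 10 in all, crops included, and the job is handed in when it is done.

Besides the shell and the picture viewer there is one more tool, called after "Request:" as name(argument=value, ...) on one line, values as JSON. jog_arm: Moves the arm, as the interface text tells. Its arguments: {"type":"object","properties":{"linear":{"type":"array","items":{"type":"array","items":{"type":"number"}}},"twist":{"type":"array","items":{"type":"array","items":{"type":"number"}}},"hand":{"type":"number"},"force":{"type":"number"}},"required":["linear","twist"]}

```bash
mkdir -p pics
cat > h.py <<'E'
import numpy as np,cv2
from bench import readout,optics,bot
def cap(n):
    d=optics.capture(n); return d
def world(d,u,v,z=None):
    p=cv2.undistortPoints(np.array([[[u,v]]],float),np.array(d['K']),np.array(d['dist']))[0,0]
    V=np.array(d['view']);R=V[:3,:3];t=V[:3,3]
    ray=np.array([p[0],-p[1],-1.]);c=-R.T@t;r=R.T@ray
    s=d['range_z'][int(round(v)),int(round(u))] if z is None else (z-c[2])/r[2]
    return c+s*r
def cloud(d):
    K=np.array(d['K']);h,w=d['range_z'].shape
    g=np.stack(np.meshgrid(np.arange(w),np.arange(h)),-1).reshape(-1,1,2).astype(float)
    p=cv2.undistortPoints(g,K,np.array(d['dist']))[:,0]
    r=d['range_z'].reshape(-1,1);P=np.c_[p[:,0],-p[:,1],-np.ones(len(p))]*r
    V=np.array(d['view']);X=(P-V[:3,3])@V[:3,:3]
    X[r[:,0]==0]=np.nan
    return X.reshape(h,w,3)
def save(d,n): cv2.imwrite('pics/'+n,d['image'][:,:,::-1])
E
python3 - <<'E'
from h import *
import pickle
for n in('side','top'):
    d=cap(n);save(d,n+'0.png');pickle.dump(d,open(n+'.pkl','wb'))
    V=np.array(d['view']);print(n,-V[:3,:3].T@V[:3,3],-V[2,:3],(d['range_z']>0).mean())
print(readout.state())
E
```

```text
side [ 0.30234619 -1.19863781  1.13435533] [ 0.14249133  0.7660656  -0.62676927] 0.995771484375
top [-0.12655519 -0.18082328  1.70440998] [ 0.38092389  0.11892549 -0.91692623] 0.9961458333333333
{'time_s': 0.1, 'joints': array([ 1.27312135,  0.38413851,  0.01637903,  1.37104488, -0.00632988,
        1.38817616, -0.0465028 ]), 'qvel': array([ 9.87844025e-05, -1.19669273e-03, -1.55678257e-04, -1.72555398e-03,
       -1.90240205e-04, -1.32007307e-03, -1.73546101e-03]), 'joint_torque': array([ 3.06849208e-03, -6.29133654e+01,  8.47593024e-01, -3.72759461e+01,
        1.68367656e-02,  1.03575623e-02, -2.81211658e-05]), 'position': array([ 0.14531937, -0.60735798,  0.19829052]), 'ee_rot': array([-3.11826690e+00, -3.67817563e-01,  3.08690594e-04]), 'force': array([-0.18293856, -0.1687714 , -0.00245776]), 'wrist_torque': array([-0.0251797 , -0.07886679,  0.01808121]), 'grip_force': 0.0, 'finger_gap': 0.08567937424905284}
```

View pics/side0.png

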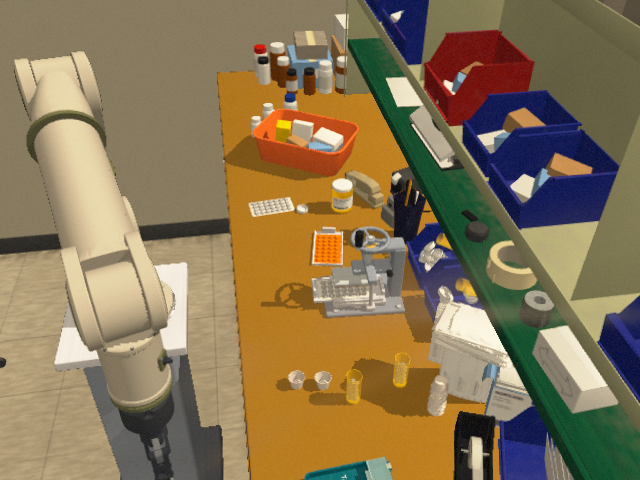

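View pics/top0.png

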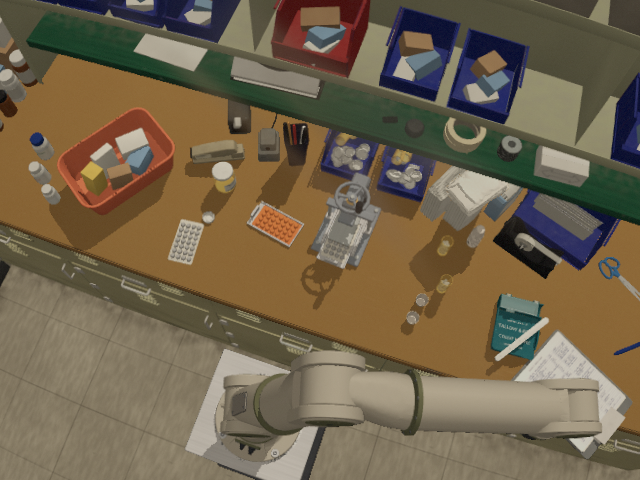

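The press stands at about (345,225) in the top picture and (365,280) in the side picture. The wheel is at (352,195) in top and (369,238) in side. The orange look-alike is to its left. Next I zoom in and take 3D points.

Run:
```python
from h import *
import pickle
T=pickle.load(open('top.pkl','rb'));S=pickle.load(open('side.pkl','rb'))
a=cv2.resize(T['image'][165:285,295:395],None,fx=4,fy=4.8,interpolation=cv2.INTER_CUBIC)
b=cv2.resize(S['image'][215:335,300:420],None,fx=3.33,fy=4.8,interpolation=cv2.INTER_CUBIC)
cv2.imwrite('pics/z.png',np.hstack([a,b])[:,:,::-1])
for n,d,(u0,u1,v0,v1) in(('T',T,(295,395,165,285)),('S',S,(300,420,215,335))):
    X=cloud(d)[v0:v1,u0:u1].reshape(-1,3)
    X=X[np.isfinite(X[:,0])]
    for lo,hi in((.012,.03),(.04,.05),(.05,.06),(.06,.07),(.07,.08),(.08,.09),(.09,.1),(.16,.185),(.185,.2),(.2,.22),(.22,.25),(.25,.3)):
        Y=X[(X[:,2]>lo)&(X[:,2]<hi)]
        if len(Y)>3: 
            r=cv2.minAreaRect((Y[:,:2]*1000).astype(np.float32));print(n,lo,hi,len(Y),np.round(Y.mean(0),3),np.round(np.array(r[0]+r[1]+(r[2],)),1))
```

```text
T 0.012 0.03 1027 [ 0.602 -0.057  0.021] [632.9 -43.2 381.9 298.7  17. ]
T 0.04 0.05 165 [ 0.651 -0.05   0.045] [651.8 -77.9 327.4 215.9  17.7]
T 0.05 0.06 153 [ 0.74  -0.046  0.055] [656.9 -84.  318.6 221.8  21.7]
T 0.06 0.07 116 [ 0.696 -0.077  0.065] [661.7 -69.5 264.1 214.2  14.8]
T 0.07 0.08 426 [ 0.576 -0.056  0.076] [662.3 -74.6 124.9 285.5  68.8]
T 0.08 0.09 116 [ 0.571 -0.059  0.082] [658.9 -58.1 130.9 267.   88. ]
T 0.09 0.1 17 [ 0.625 -0.067  0.096] [662.7 -88.5 107.1 234.1  58.4]
T 0.16 0.185 401 [ 0.654 -0.059  0.176] [643.4 -58.7  49.5 128.8  85.5]
T 0.185 0.2 427 [ 0.622 -0.055  0.194] [624.1 -59.4 100.2 109.9  55.5]
T 0.2 0.22 61 [ 0.598 -0.07   0.205] [609.9 -65.2  85.   94.   43.9]
T 0.22 0.25 60 [ 0.581 -0.085  0.237] [582.9 -85.5  19.1  19.7  50.4]
S 0.012 0.03 1400 [ 0.618 -0.034  0.022] [645.6  63.2 433.1 303.   79.4]
S 0.04 0.05 215 [0.684 0.018 0.045] [676.2  10.6 411.4 209.8  42.2]
S 0.05 0.06 224 [0.745 0.03  0.055] [724.8   7.4 348.  122.5  60.5]
S 0.06 0.07 210 [0.683 0.003 0.065] [690.7  12.1 370.8 158.8  44.1]
S 0.07 0.08 621 [ 0.597 -0.04   0.075] [688.6  12.1 377.8 167.5  41.9]
S 0.08 0.09 122 [0.722 0.044 0.084] [691.4   8.  369.5 146.8  45. ]
S 0.09 0.1 135 [ 0.694 -0.006  0.096] [705.9  12.  336.  127.4  48.3]
S 0.16 0.185 408 [ 0.662 -0.071  0.173] [649.9 -62.   51.1 108.7  84.1]
S 0.185 0.2 484 [ 0.619 -0.063  0.193] [614.8 -60.9  98.3  95.9  77.6]
S 0.2 0.22 59 [ 0.582 -0.091  0.211] [601.9 -64.8  92.   22.7  48. ]
S 0.22 0.25 78 [ 0.581 -0.091  0.234] [581.9 -89.5  21.9  18.8  40. ]
```

View pics/z.png

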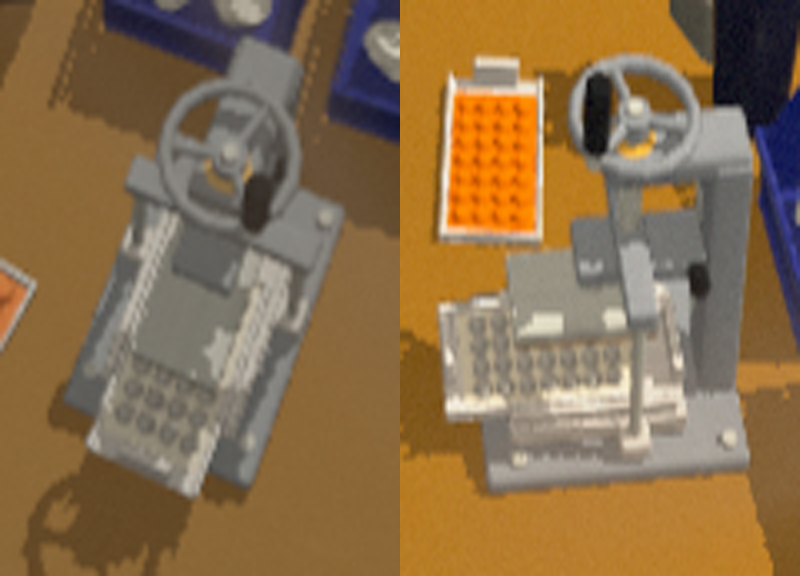

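The zoom shows the carrier's front edge at about (150,470) in the left half, the wheel hub at (228,152), and the knob at (257,200), right front. Now I fit the positions.

Run:
```python
from h import *
import pickle
T=pickle.load(open('top.pkl','rb'));S=pickle.load(open('side.pkl','rb'))
for n,d in(('T',T),('S',S)):
    X=cloud(d).reshape(-1,3);X=X[np.isfinite(X[:,0])]
    X=X[(abs(X[:,0]-.6)<.17)&(abs(X[:,1]+.06)<.1)]
    def rect(m,l):
        Y=X[m]
        r=cv2.minAreaRect((Y[:,:2]*1000).astype(np.float32));print(n,l,len(Y),np.round(Y.mean(0),4),'z',np.round(np.percentile(Y[:,2],[5,50,95]),4),np.round(np.array(r[0]+r[1]+(r[2],)),1))
    x,y,z=X.T
    rect((z>.008)&(z<.025),'base')
    rect((z>.06)&(z<.1)&(x<.57)&(x>.44),'carrier')
    rect((z>.078)&(z<.1)&(x<.54)&(x>.44),'tab')
    rect((z>.09)&(z<.14)&(x<.62),'plate')
    rect((z>.155)&(z<.183)&(x>.6),'top')
    rect((z>.218)&(z<.26),'knob')
    m=(z>.185)&(z<.207)
    # circle fit on rim outer: points with r 38..52 of hub guess
    c=np.array([.617,-.06]);
    for i in range(5):
        Y=X[m];r=np.hypot(*(Y[:,:2]-c).T);Y=Y[(r>35)|((r>.036)&(r<.054))]
        A=np.c_[2*Y[:,:2],np.ones(len(Y))];s=np.linalg.lstsq(A,(Y[:,:2]**2).sum(1),rcond=None)[0];c=s[:2]
    print(n,'wheel',c,np.sqrt(s[2]+c@c),np.percentile(Y[:,2],[5,50,95]))
    q=X[(z>.06)&(z<.1)&(x<.53)&(x>.44)]
    b=np.round(q[:,0],3)
    for k in np.unique(np.round(b/.004)): 
        w=q[np.round(b/.004)==k];print(round(k*.004,3),len(w),np.round([w[:,1].min(),w[:,1].max(),np.median(w[:,2]),w[:,2].max()],4))
```

```text
T base 887 [ 0.5914 -0.0678  0.0147] z [0.0085 0.0135 0.024 ] [599.9 -59.8 198.6 339.6  89.8]
T carrier 333 [ 0.5476 -0.0531  0.0764] z [0.0686 0.0766 0.0833] [548.3 -51.8  66.9  45.   86.7]
T tab 39 [ 0.5326 -0.0528  0.081 ] z [0.078  0.0802 0.085 ] [532.1 -51.7  64.3  14.4  89.2]
T plate 353 [ 0.6014 -0.063   0.1123] z [0.1009 0.1115 0.1242] [582.1 -56.6 143.3  75.3  89.9]
T top 350 [ 0.6596 -0.0598  0.176 ] z [0.169  0.1763 0.1815] [653.6 -60.4  49.4 109.   87.2]
T knob 62 [ 0.581  -0.0852  0.2363] z [0.2204 0.2382 0.2446] [582.9 -85.5  19.1  19.7  50.4]
T wheel [ 0.61792672 -0.05749323] 0.044990565945044504 [0.18857121 0.1954686  0.20092154]
0.524 2 [-0.0793 -0.0608  0.0816  0.0847]
0.528 25 [-0.0838 -0.0212  0.074   0.0849]
S base 1177 [ 0.6222 -0.0965  0.0146] z [0.0084 0.0127 0.0242] [622.3 -51.3 195.  296.2  86.5]
S carrier 348 [ 0.5473 -0.0596  0.0746] z [0.0676 0.0753 0.0791] [547.2 -54.4  74.2  45.   89. ]
S tab 20 [ 0.5324 -0.0642  0.0792] z [0.0781 0.0789 0.0808] [534.3 -61.7  59.2  13.8  86. ]
S plate 417 [ 0.6016 -0.0785  0.1118] z [0.0981 0.111  0.1251] [596.8 -71.2  45.8 123.9   1. ]
S top 423 [ 0.6636 -0.0721  0.1722] z [0.1594 0.1748 0.1792] [652.4 -62.3  52.2 104.1  82.9]
S knob 85 [ 0.5809 -0.0909  0.2325] z [0.2194 0.2343 0.2411] [581.8 -89.5  21.9  19.   38.8]
S wheel [ 0.61519779 -0.06086712] 0.044893496717535356 [0.18795173 0.19373597 0.1995676 ]
0.524 7 [-0.0889 -0.0636  0.0732  0.0786]
0.528 31 [-0.0876 -0.0224  0.0754  0.0808]
```

Run:
```python
from h import *
import pickle
T=pickle.load(open('top.pkl','rb'));S=pickle.load(open('side.pkl','rb'))
a=cv2.resize(T['image'][225:285,305:365],(400,400),interpolation=cv2.INTER_NEAREST)
b=cv2.resize(S['image'][265:325,305:365],(400,400),interpolation=cv2.INTER_NEAREST)
cv2.imwrite('pics/z2.png',np.hstack([a,b])[:,:,::-1])
X=cloud(T)
print('T z mm');
for v in range(246,274,2): print(v,[int(x*1000) for x in X[v,314:352:2,2]])
print('S z');X=cloud(S)
for v in range(274,308,2): print(v,[int(x*1000) for x in X[v,308:340:2,2]])
for n,d,pts in(('T',T,[(317,257.7),(345,267.5)]),('S',S,[(312.5,278.5),(315,302)])):
    for p in pts:print(n,p,world(d,*p,z=.073))
```

```text
T z mm
246 [14, 10, 12, 13, 33, 28, 34, 35, 34, 27, 40, 30, 30, 34, 31, 33, 65, 72, 25]Traceback (most recent call last):
  File "<stdin>", line 9, in <module>
ValueError: cannot convert float NaN to integer
```

View pics/z2.png

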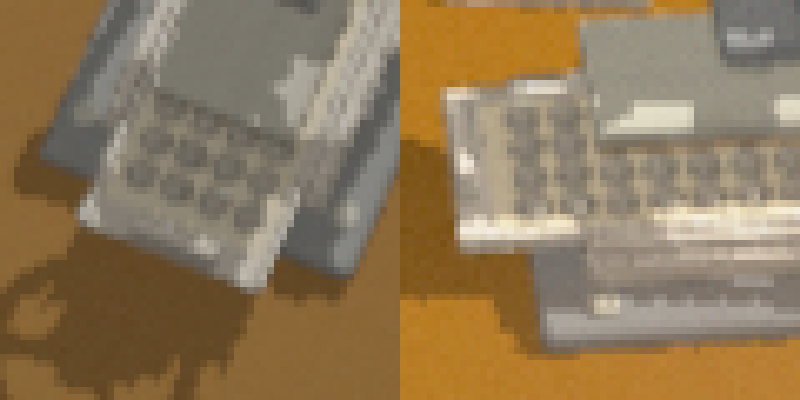

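I misjudged the height. The grey surface at z≈0.075 is the plate, and the card lies at about 0.03. I repeat the fit at those heights.

Run:
```python
from h import *
import pickle
T=pickle.load(open('top.pkl','rb'));S=pickle.load(open('side.pkl','rb'))
f=lambda r:' '.join('%3d'%(x*1000) if x==x else ' --' for x in r)
X=cloud(T);print('T z')
for v in range(240,274,2): print(v,f(X[v,314:352:2,2]))
XS=cloud(S);print('S z')
for v in range(274,306,2): print(v,f(XS[v,308:346:2,2]))
g=lambda c:(305+c[0]/6.667-.5,225+c[1]/6.667-.5)
gs=lambda c:(305+(c[0]-400)/6.667-.5,265+c[1]/6.667-.5)
for z in(.028,):
    for l,p in(('FL',(80,218)),('FR',(262,288)),('R back',(297,195)),('L back',(125,115))):print('T',l,world(T,*g(p),z=z))
    for l,p in(('FL',(442,90)),('FR',(462,248))):print('S',l,world(S,*gs(p),z=z))
# tab-height points
for n,Y in(('T',X),('S',XS)):
    Y=Y.reshape(-1,3);Y=Y[np.isfinite(Y[:,0])];m=(Y[:,2]>.033)&(Y[:,2]<.05)&(Y[:,0]>.46)&(Y[:,0]<.53)&(abs(Y[:,1]+.06)<.06);print(n,np.round(Y[m],3).tolist()[:40])
    m=(abs(Y[:,0]-.6)<.06)&(abs(Y[:,1]+.06)<.08)&(Y[:,2]>.066)&(Y[:,2]<.086);Y=Y[m]
    print(cv2.minAreaRect((Y[:,:2]*1000).astype(np.float32)))
```

```text
T z
240   9  14   9   5  41  29  31  28  66  72  71  75  76  76  75  71  76  77  80
242   1  17  12   7  36  36  25  31  43  34  32  70  65  79  73  74  78  82  79
244  13  13  13  19  21  27  22  39  35  30  37  32  29  38  72  81  81  77  33
246  14  10  12  13  33  28  34  35  34  27  40  30  30  34  31  33  65  72  25
248  13  11  12   0  26  26  22  37  26  39  33  30  31  29  33  --  36  38  32
250   9  14   9  24  19  28  27  32  28  28  31  28  34  31  30  33  37  26  28
252   0  -2   0  34  26  43  34  24  30  35  27  31  29  33  27  40  34  38  32
254   2   0  37  27  25  26  28  28  43  43  37  36  40  28  28  28  26  27  34
256   0   2  34  28  34  28  31  32  35  34  29  39  35  34  34  28  34  34  20
258  -1   2  28  33  28  35  41  46  28  32  28  29  33  24  34  34  28  31   1
260  -2   1   0   5  39  33  47  52  43  44  22  24  29  30  25  28  33  14  13
262   2  -6   7   2   5   8  23  34  37  48  46  54  30  26  27  32  28   5   8
264   1   1   0  -2   4  -4   0  --   1  27  39  42  27  30  33  28   9  -1   6
266   2   1   0   5  -2   8  -3   6   0   2   0  22  22 
[... 3210 characters left out ...]
.045], [0.478, -0.031, 0.047], [0.481, -0.032, 0.047], [0.503, -0.024, 0.036], [0.506, -0.025, 0.037], [0.508, -0.025, 0.036], [0.511, -0.023, 0.034], [0.518, -0.029, 0.039], [0.522, -0.025, 0.035], [0.475, -0.033, 0.046], [0.478, -0.031, 0.043], [0.48, -0.038, 0.049], [0.5, -0.026, 0.035], [0.503, -0.026, 0.034], [0.505, -0.027, 0.035], [0.508, -0.026, 0.034], [0.515, -0.032, 0.038], [0.519, -0.028, 0.034], [0.521, -0.031, 0.037], [0.524, -0.029, 0.034], [0.527, -0.028, 0.033], [0.529, -0.031, 0.036], [0.475, -0.034, 0.043], [0.477, -0.037, 0.045], [0.479, -0.042, 0.049], [0.483, -0.033, 0.04]]
((577.4365234375, -74.92744445800781), (73.37628173828125, 129.9892120361328), 37.81294631958008)
```

The carrier's front corners are at about (0.480,-0.001) and (0.4745,-0.088). The wheel axis is at about (0.6165,-0.059, 0.195), the press yaw is about -5°, and the carrier's underside is at z≈0.022. First I turn the tool to the press axes and travel.

Request:
jog_arm(linear=[[0,0,0],[0,0,0],[0,0,0],[0,0,0],[0.84,-0.94,0],[0.84,-0.94,0],[0.84,-0.94,0],[0.84,-0.94,0]], twist=[[0,0,0.77],[0,0,0.77],[0,0,0.77],[0,0,0.77],[0,0,0],[0,0,0],[0,0,0],[0,0,0]], hand=0, force=40)

```text
time_s: 0.77
position: [0.2565, -0.5027, 0.1987]
ee_rot: [-3.138, 0.138, 0.001]
force: [0.2, 0.0, -0.3]
finger_gap: 0.0001
grip_force: 0.0
```

Request:
jog_arm(linear=[[0.84,-0.94,0],[0.84,-0.94,0],[0.84,-0.94,0],[0.84,-0.94,0],[0.84,-0.94,0],[0.84,-0.94,0],[0,-0.9,0],[0,-0.9,0]], twist=[[0,0,0],[0,0,0],[0,0,0],[0,0,0],[0,0,0],[0,0,0],[0,0,0],[0,0,0]])

```text
time_s: 1.43
position: [0.427, -0.2928, 0.1984]
ee_rot: [-3.138, 0.134, 0.001]
force: [-0.6, -0.6, 0.9]
finger_gap: 0.0001
grip_force: 0.0
```

Run:
```python
from h import *
import pickle
T=pickle.load(open('top.pkl','rb'))
X=cloud(T);Y=X.reshape(-1,3);Y=Y[np.isfinite(Y[:,0])]
Y=Y[(abs(Y[:,1]+.06)<.25)&(Y[:,2]>.25)&(Y[:,0]>.4)];print('shelf',Y.min(0) if len(Y) else None)
for x in np.arange(.4,1.,.05):
    q=Y[abs(Y[:,0]-x)<.025]
    if len(q):print(round(x,2),len(q),q[:,2].min(),q[:,2].max())
```

```text
shelf [ 0.78214472 -0.30999977  0.2500045 ]
0.8 6958 0.2500044956084777 0.8735735519845124
0.85 5488 0.25002596908605085 0.5860343090380997
0.9 6143 0.2500304711786027 0.5886531029799124
0.95 2210 0.2511751525714048 0.5859138250186574
```

Request:
jog_arm(linear=[[0,-0.95,0],[-0.05,-0.95,0],[-0.05,-0.95,0],[-0.05,-0.95,0],[-0.05,-0.95,0],[0,-0.95,0],[0,-0.9,0],[0,-0.7,0]], twist=[[0,0,0],[0,0,0],[0,0,0],[0,0,0],[0,0,0],[0,0,0],[0,0,0],[0,0,0]])

```text
time_s: 2.1
position: [0.4388, -0.0741, 0.1991]
ee_rot: [-3.138, 0.135, 0.0]
force: [-0.7, 0.2, -0.7]
finger_gap: -0.0002
grip_force: 0.0
```

Request:
jog_arm(linear=[[0,-0.5,0],[0,0,0.8],[0,0,0.8],[0,0,0.8],[0,0,0.8],[0,0,0.4],[0,0,0],[0,0,0]], twist=[[0,0,0],[0,0,0],[0,0,0],[0,0,0],[0,0,0],[0,0,0],[0,0,0],[0,0,0]])

```text
time_s: 2.77
position: [0.4398, -0.0614, 0.0909]
ee_rot: [-3.138, 0.138, 0.003]
force: [0.2, 0.5, -0.1]
finger_gap: 0.0003
grip_force: 0.0
```

Request:
jog_arm(linear=[[-0.05,-0.58,0],[0,0,0.6],[0,0,0.6],[0,0,0.6],[0,0,0.37],[0,0,0],[0,0,0]], twist=[[0,0,0],[0,0,0],[0,0,0],[0,0,0],[0,0,0],[0,0,0],[0,0,0]])

```text
time_s: 3.35
position: [0.441, -0.0441, 0.027]
ee_rot: [-3.138, 0.138, -0.001]
force: [0.4, 0.6, 0.2]
finger_gap: 0.0001
grip_force: 0.0
```

Run:
```python
from h import *
T=cap('top');S=cap('side')
a=cv2.resize(T['image'][175:295,295:395],(400,480),interpolation=cv2.INTER_CUBIC)
b=cv2.resize(S['image'][215:335,280:380],(400,480),interpolation=cv2.INTER_CUBIC)
cv2.imwrite('pics/p1.png',np.hstack([a,b])[:,:,::-1])
```

```text
(no output)
```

View pics/p1.png

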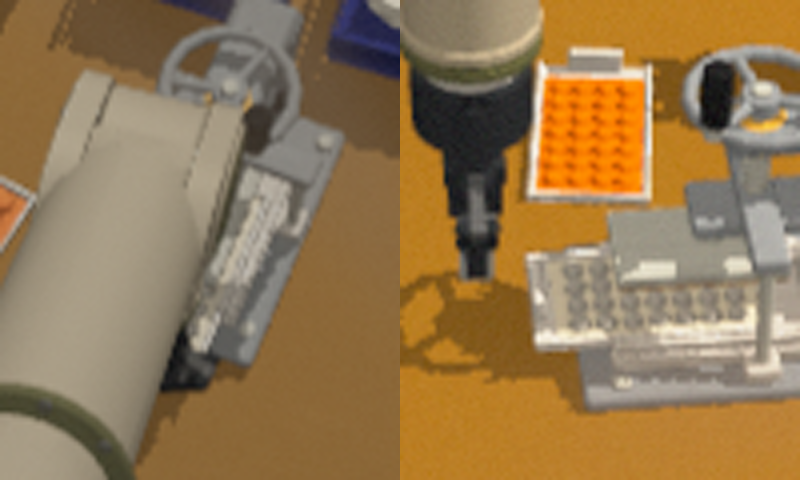

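The fingertips, at (475,270) in the right crop, stand squarely in front of the carrier's tab at (545,290). I push gently.

Request:
jog_arm(linear=[[0.2,0,0],[0.2,0,0],[0.15,0,0],[0.1,0,0],[0.1,0,0],[0.1,0,0],[0.1,0,0],[0.1,0,0]], twist=[[0,0,0],[0,0,0],[0,0,0],[0,0,0],[0,0,0],[0,0,0],[0,0,0],[0,0,0]])

```text
time_s: 4.12
position: [0.472, -0.0469, 0.026]
ee_rot: [-3.139, 0.138, 0.0]
force: [-0.4, -0.6, 0.0]
finger_gap: 0.0002
grip_force: 0.0
```

Request:
jog_arm(linear=[[0.1,0,0],[0.1,0,0],[0.1,0,0],[0.1,0,0]], twist=[[0,0,0],[0,0,0],[0,0,0],[0,0,0]])

```text
time_s: 4.45
position: [0.4841, -0.0479, 0.0261]
ee_rot: [-3.138, 0.138, 0.0]
force: [-0.0, 0.1, -0.2]
finger_gap: -0.0001
grip_force: 0.0
```

Run:
```python
from h import *
S=cap('side')
b=cv2.resize(S['image'][245:315,290:380],(720,560),interpolation=cv2.INTER_CUBIC)
cv2.imwrite('pics/p2.png',b[:,:,::-1]);print(readout.state()['force'])
```

```text
[0.89880279 0.04488126 0.65930674]
```

View pics/p2.png

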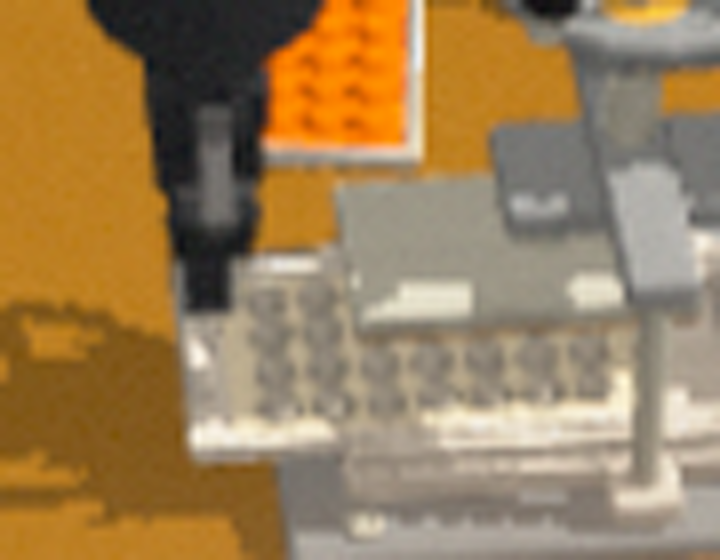

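The finger, with its tip at (210,305), seems to be over the carrier's front and not before the tab. I check its measured depth.

Run:
```python
from h import *
S=cap('side');X=cloud(S)
for v in range(266,304,2):
    print(v,' '.join('(%d %d %d)'%tuple(1000*x) if x[0]==x[0] else '--' for x in X[v,312:322:2]))
V=np.array(S['view']);K=np.array(S['K'])
def proj(p):
    c=V[:3,:3]@p+V[:3,3];q=np.array([c[0],-c[1],-c[2]])
    return cv2.projectPoints(q.reshape(1,3),np.zeros(3),np.zeros(3),K,np.array(S['dist']))[0].ravel()
print(proj(np.array([.484,-.048,.026])),readout.state()['position'])
print(world(S,315,300,z=.028),proj(world(S,315,300,z=.028)))
```

```text
266 (470 -67 131) (473 -78 140) (475 -98 157) (480 -98 156) (490 -66 127)
268 (470 -67 124) (475 -67 124) (475 -99 151) (479 -102 154) (490 -66 120)
270 (465 -98 145) (469 -102 149) (474 -107 152) (479 -103 148) (483 -107 151)
272 (464 -106 146) (468 -109 148) (473 -112 150) (478 -110 148) (482 -116 153)
274 (466 -92 127) (468 -113 145) (473 -111 143) (478 -111 142) (483 -107 138)
276 (467 -87 116) (470 -96 123) (476 -93 119) (481 -93 119) --
278 (471 -55 79) (475 -64 87) (481 -59 82) (485 -66 87) (491 -61 82)
280 (472 -50 68) (475 -62 78) (481 -62 77) (486 -62 77) (491 -61 76)
282 (471 -54 65) (476 -58 68) (481 -60 69) (486 -63 71) (492 -56 64)
284 (471 -54 58) (475 -62 64) (480 -65 67) (487 -54 55) (497 -27 29)
286 (474 -39 37) (478 -47 44) (485 -33 29) (491 -27 23) (497 -27 22)
288 (474 -36 27) (476 -58 46) (484 -43 31) (490 -39 27) (494 -46 33)
290 (478 -11 -4) (475 -66 47) (483 -44 26) (489 -44 25) (493 -49 29)
292 (476 -23 0) (474 -71 45) (481 -61 34) (488 -52 25) (492 -57 30)
294 (475 -27 -3) (474 -68 35) (480 -65 31) (486 -60 25) (491 -64 29)
296 (474 -38 0) (475 -67 27) (480 -65 24) (485 -69 27) (489 -73 30)
298 (473 -41 -4) (473 -80 33) (479 -73 25) (483 -80 31) (488 -81 31)
300 (472 -48 -5) (472 -86 32) (477 -84 28) (482 -88 32) (487 -90 33)
302 (470 -63 2) (471 -92 30) (477 -88 25) (482 -85 22) (487 -86 22)
[316.23930594 290.88729763] [ 0.48431115 -0.04788545  0.02618027]
[ 0.47525809 -0.08301256  0.028     ] [315. 300.]
```

The finger's lower end reads z≈0.05 in depth, higher than the TCP reading of 0.026. It slid over the tab without touching, and the carrier hasn't moved. I back off, lower and check the tip height again.

Request:
jog_arm(linear=[[-0.4,0,0],[-0.5,0,0],[-0.5,0,0],[-0.2,0,0],[0,0,0.3],[0,0,0.3],[0,0,0],[0,0,0]], twist=[[0,0,0],[0,0,0],[0,0,0],[0,0,0],[0,0,0],[0,0,0],[0,0,0],[0,0,0]])

```text
time_s: 5.22
position: [0.4359, -0.0435, 0.0073]
ee_rot: [-3.138, 0.138, 0.002]
force: [0.2, 0.2, 0.7]
finger_gap: 0.0002
grip_force: 0.0
```

Run:
```python
from h import *
S=cap('side');X=cloud(S);p=readout.state()['position'];print(p)
for v in range(272,304,2):
    print(v,' '.join('(%d %d %d)'%tuple(1000*x) if x[0]==x[0] else '--' for x in X[v,293:308:2]))
V=np.array(S['view']);K=np.array(S['K'])
def proj(p):
    c=V[:3,:3]@p+V[:3,3];q=np.array([c[0],-c[1],-c[2]])
    return cv2.projectPoints(q.reshape(1,3),np.zeros(3),np.zeros(3),K,np.array(S['dist']))[0].ravel()
print(proj(p))
b=cv2.resize(S['image'][245:315,280:370],(720,560),interpolation=cv2.INTER_CUBIC)
cv2.imwrite('pics/p3.png',b[:,:,::-1])
```

```text
[ 0.43620429 -0.04352442  0.0076569 ]
272 (422 -69 120) (426 -74 124) (429 -94 141) (436 -74 122) (443 -60 109) (448 -62 109) (469 63 -4) (474 58 0)
274 (422 -63 108) (428 -54 98) (429 -94 134) (438 -60 102) (443 -59 101) (448 -60 101) (468 53 -2) (473 48 0)
276 (419 -90 125) (424 -92 127) (428 -96 129) (433 -98 131) (437 -102 133) (461 45 -1) (467 46 -3) (472 45 -3)
278 (418 -102 130) (422 -104 131) (427 -106 132) (432 -105 130) (437 -103 128) (460 38 -2) (466 38 -4) (471 35 -2)
280 (417 -105 126) (422 -104 124) (427 -101 121) (431 -109 127) (437 -106 124) (459 26 0) (464 27 -1) (470 30 -4)
282 (418 -99 114) (423 -97 111) (429 -89 103) (433 -96 109) (438 -91 104) (458 20 -1) (463 20 -2) (468 18 0)
284 (420 -75 84) (427 -60 69) (432 -55 65) (437 -63 71) (443 -53 61) (457 13 -2) (461 7 2) (468 12 -2)
286 (422 -51 56) (427 -56 59) (432 -59 61) (437 -58 60) (443 -50 52) (455 1 1) (461 6 -3) (467 5 -3)
288 (422 -51 49) (427 -59 55) (432 -54 50) (437 -61 56) (443 -52 46) (455 0 -3) (460 -1 -3) (465 -1 -3)
290 (422 -54 44) (427 -55 44) (432 -58 47) (437 -57 44) (448 -10 0) (454 -9 -2) (458 -13 0) (464 -12 -1)
292 (426 -9 -5) (431 -13 -2) (437 -13 -3) (442 -16 -1) (447 -17 -1) (453 -16 -2) (457 -22 1) (463 -17 -3)
294 (425 -16 -5) (430 -23 0) (435 -23 -1) (441 -25 0) (446 -26 0) (452 -23 -3) (456 -27 0) (462 -23 -5)
296 (424 -25 -5) (429 -31 0) (435 -28 -3) (440 -32 0) (445 -31 -2) (450 -31 -2) (456 -33 -2) (461 -35 -1)
298 (423 -34 -3) (428 -37 -1) (434 -37 -2) (439 -39 0) (444 -36 -4) (449 -43 1) (454 -43 0) (459 -44 0)
300 (422 -43 -2) (427 -43 -2) (433 -44 -2) (437 -48 0) (443 -47 -1) (449 -44 -5) (453 -53 3) (459 -49 -2)
302 (421 -53 0) (426 -54 0) (431 -53 -1) (437 -54 -1) (442 -55 0) (447 -53 -3) (452 -58 0) (458 -55 -3)
[298.0366004  296.78883422]
```

View pics/p3.png

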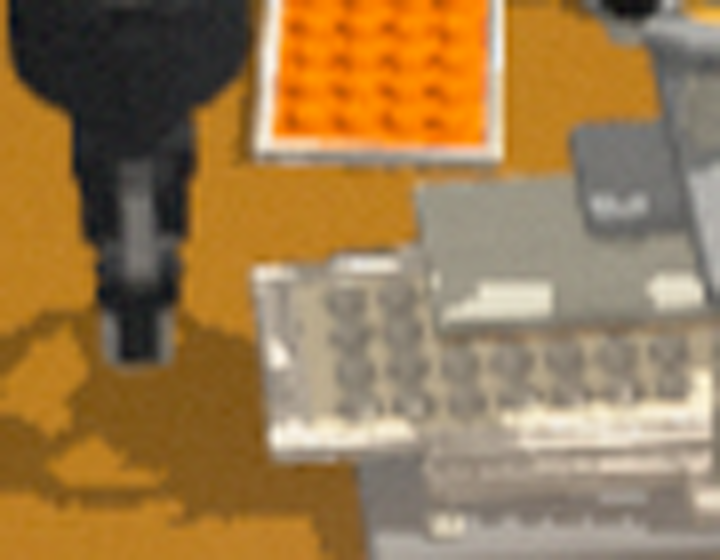

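The fingertip ends at (135,365), px row 290.5, while the reported TCP projects to row 297. The real tip is therefore about 25–30 mm above the reported point. I lower 14 mm more and push gently.

Request:
jog_arm(linear=[[0,0,0.25],[0,0,0.22],[0.2,0,0],[0.2,0,0],[0.2,0,0],[0.1,0,0],[0.1,0,0],[0.1,0,0]], twist=[[0,0,0],[0,0,0],[0,0,0],[0,0,0],[0,0,0],[0,0,0],[0,0,0],[0,0,0]])

```text
time_s: 5.93
position: [0.4634, -0.0461, -0.0058]
ee_rot: [-3.138, 0.138, -0.0]
force: [-0.2, -0.5, 0.4]
finger_gap: -0.0
grip_force: 0.0
```

Request:
jog_arm(linear=[[0.1,0,0],[0.1,0,0],[0.1,0,0],[0.1,0,0]], twist=[[0,0,0],[0,0,0],[0,0,0],[0,0,0]])

```text
time_s: 6.27
position: [0.4748, -0.0471, -0.006]
ee_rot: [3.139, -0.138, -0.001]
force: [-1.6, 0.0, 1.1]
finger_gap: 0.0001
grip_force: 0.7
```

Request:
jog_arm(linear=[[0.1,0,0],[0.1,0,0],[0.1,0,0],[0.1,0,0]], twist=[[0,0,0],[0,0,0],[0,0,0],[0,0,0]])

```text
time_s: 6.6
position: [0.487, -0.0482, -0.006]
ee_rot: [-3.138, 0.138, 0.0]
force: [-0.6, 0.3, 1.2]
finger_gap: -0.0003
grip_force: 0.7
```

Request:
jog_arm(linear=[[0.08,0,0],[0.08,0,0],[0.08,0,0]], twist=[[0,0,0],[0,0,0],[0,0,0]])

```text
time_s: 6.85
position: [0.4916, -0.0486, -0.0065]
ee_rot: [3.138, -0.138, -0.008]
force: [-17.7, 1.9, 11.4]
finger_gap: -0.0
grip_force: 8.7
```

Run:
```python
from h import *
S=cap('side');s=readout.state();print(s['position'],s['force'],s['wrist_torque'])
b=cv2.resize(S['image'][245:315,290:380],(720,560),interpolation=cv2.INTER_CUBIC)
cv2.imwrite('pics/p4.png',b[:,:,::-1])
```

```text
[ 0.49158524 -0.04856081 -0.00660627] [-11.09497447   1.64062082   7.04765778] [ 0.171083    2.02064797 -0.0150058 ]
```

View pics/p4.png

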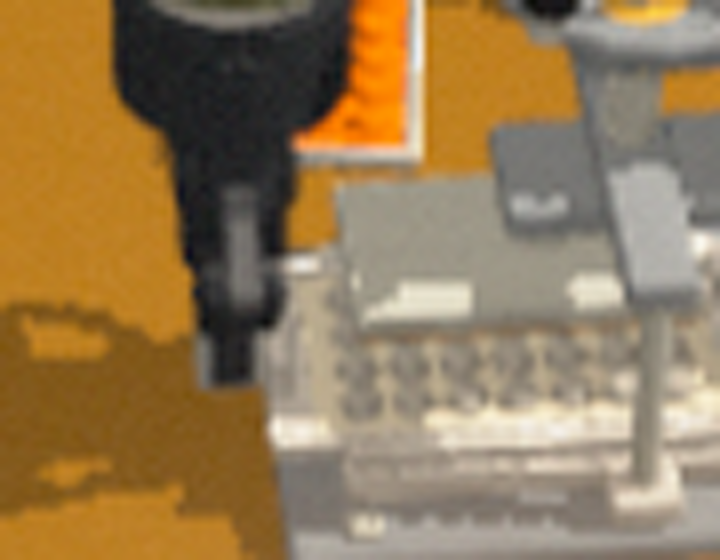

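The carrier's front edge moved from about (185,360) to (267,400), roughly 25 mm, and it now resists with 11–18 N without moving. One tiny nudge will confirm the stop, then I retreat.

Request:
jog_arm(linear=[[0.05,0,0],[0,0,0]], twist=[[0,0,0],[0,0,0]])

```text
time_s: 7.07
position: [0.4915, -0.0486, -0.007]
ee_rot: [3.138, -0.137, -0.012]
force: [-15.4, 1.5, 9.9]
finger_gap: 0.0004
grip_force: 7.5
```

Request:
jog_arm(linear=[[-0.4,0,0],[-0.6,0,0],[-0.6,0,0],[0,0,0],[0,0,-0.9],[0,0,-0.9],[0,0,-0.9],[0,0,-0.9]], twist=[[0,0,0],[0,0,0],[0,0,0],[0,0,0],[0,0,0],[0,0,0],[0,0,0],[0,0,0]])

```text
time_s: 7.73
position: [0.4482, -0.0447, 0.1036]
ee_rot: [-3.138, 0.137, -0.001]
force: [0.8, -0.1, -0.0]
finger_gap: -0.0002
grip_force: 0.0
```

The stop is confirmed: 15 N with no motion. Now I rise and go over the knob at about (0.583,-0.086).

Request:
jog_arm(linear=[[0,0,-0.9],[0,0,-0.9],[0,0,-0.9],[0,0,-0.9],[0,0,-0.9],[0,0,-0.9],[0,0,0],[0.5,0.1,0]], twist=[[0,0,0],[0,0,0],[0,0,0],[0,0,0],[0,0,0],[0,0,0],[0,0,0],[0,0,0]], hand=50)

```text
time_s: 8.4
position: [0.463, -0.0485, 0.2667]
ee_rot: [3.137, -0.136, 0.008]
force: [0.6, -0.5, 0.1]
finger_gap: 0.0497
grip_force: 0.0
```

Request:
jog_arm(linear=[[0.7,0.15,0],[0.7,0.15,0],[0.7,0.15,0],[0.7,0.15,0],[0.7,0.15,0],[0.6,0.15,0],[0,0,0],[0,0,0]], twist=[[0,0,0],[0,0,0],[0,0,0],[0,0,0],[0,0,0],[0,0,0],[0,0,0],[0,0,0]])

```text
time_s: 9.07
position: [0.583, -0.0869, 0.2629]
ee_rot: [-3.138, 0.138, 0.002]
force: [0.2, 1.3, -0.2]
finger_gap: 0.0497
grip_force: 0.0
```

Run:
```python
from h import *
S=cap('side');T=cap('top');s=readout.state();print(s['position'],s['force'],s['finger_gap'])
b=cv2.resize(S['image'][175:305,320:420],(400,520),interpolation=cv2.INTER_CUBIC)
a=cv2.resize(T['image'][145:275,300:400],(400,520),interpolation=cv2.INTER_CUBIC)
cv2.imwrite('pics/p5.png',np.hstack([a,b])[:,:,::-1])
```

```text
[ 0.58221425 -0.08627189  0.26393498] [ 0.20495475  0.79698846 -0.18312542] 0.049910625410669436
```

View pics/p5.png

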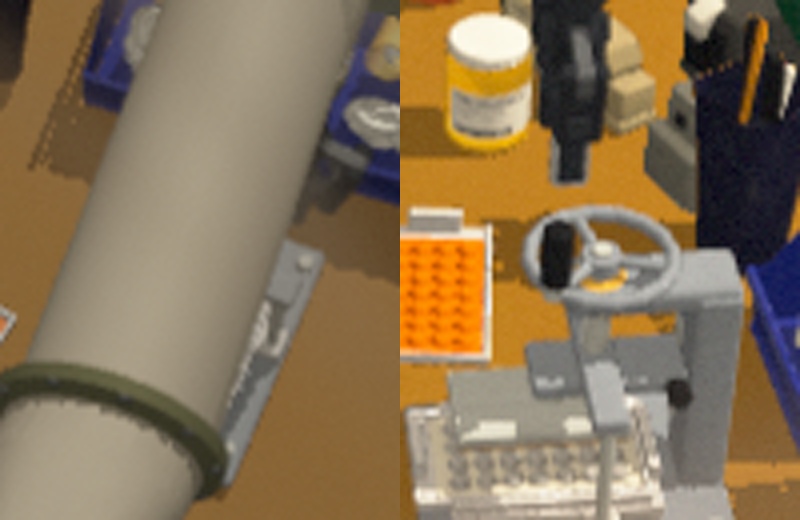

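In the right crop the open fingers (tip at (570,180)) stand above the knob at (558,255). I check their column offset by rays.

Run:
```python
from h import *
S=cap('side');X=cloud(S);I=S['image'].astype(int)
V=np.array(S['view']);K=np.array(S['K'])
def proj(p):
    c=V[:3,:3]@np.array(p)+V[:3,3];q=np.array([c[0],-c[1],-c[2]])
    return cv2.projectPoints(q.reshape(1,3),np.zeros(3),np.zeros(3),K,np.array(S['dist']))[0].ravel().round(1)
print('knob bot/top',proj((.582,-.087,.205)),proj((.582,-.087,.245)),'hub',proj((.6165,-.059,.195)))
for z in(.264,.28,.3,.32):print(z,proj((.5822,-.0863-.035,z)))
for v in range(196,252,2):
    dk=[u for u in range(350,374) if I[v,u].max()<75]
    if dk: print(v,dk[0],dk[-1],np.round(1000*np.nanmedian(X[v,dk],axis=0)))
```

```text
knob bot/top [358.9 243.5] [359.7 230.4] hub [370.1 238.2]
0.264 [363.2 233. ]
0.28 [363.6 227.5]
0.3 [364.  220.5]
0.32 [364.4 213.4]
196 355 370 [ 568. -153.  390.]
198 355 370 [ 569. -153.  385.]
200 354 370 [ 572. -149.  377.]
202 354 370 [ 572. -149.  372.]
204 354 370 [ 573. -148.  365.]
206 357 369 [ 573. -142.  355.]
208 358 369 [ 574. -143.  352.]
210 359 365 [ 571. -142.  346.]
212 359 365 [ 575. -125.  327.]
214 359 365 [ 575. -127.  323.]
216 359 365 [ 576. -125.  317.]
218 359 364 [ 576. -123.  309.]
230 359 360 [583. -81. 241.]
232 356 362 [581. -86. 240.]
234 356 362 [580. -92. 238.]
236 355 362 [582. -93. 233.]
238 355 362 [578. -95. 229.]
240 355 362 [578. -94. 221.]
242 355 362 [578. -93. 215.]
244 355 361 [579. -94. 210.]
246 356 361 [580. -94. 203.]
```

Request:
jog_arm(linear=[[0.07,0,0.6],[0,0,0.7],[0,0,0.7],[0,0,0.5],[0,0,0.3],[0,0,0],[0,0,0]], twist=[[0,0,0],[0,0,0],[0,0,0],[0,0,0],[0,0,0],[0,0,0],[0,0,0]])

```text
time_s: 9.8
position: [0.5844, -0.0868, 0.1807]
ee_rot: [3.138, -0.138, 0.001]
force: [0.1, 0.9, 0.1]
finger_gap: 0.0499
grip_force: 0.0
```

Request:
jog_arm(linear=[[0,0,0],[0,0,0],[0,0,0],[0,0,0],[0,0,0],[0,0,0]], twist=[[0,0,0],[0,0,0],[0,0,0],[0,0,0],[0,0,0],[0,0,0]], hand=10, force=60)

```text
time_s: 10.3
position: [0.5858, -0.0849, 0.1821]
ee_rot: [-3.137, 0.135, -0.006]
force: [-0.3, 4.5, 6.6]
finger_gap: 0.0182
grip_force: 58.8
```

Run:
```python
from h import *
s=readout.state();print(s['position'],s['force'],s['finger_gap'],s['grip_force'])
```

```text
[ 0.58581497 -0.08493757  0.18208883] [-0.33776457  4.45836648  6.62333663] 0.01819629337318628 58.763465881347656
```

The knob is gripped (gap 18 mm, 59 N). A short helper gives me the step numbers for the circle.

```bash
cat > tab.py <<'E'
import sys,numpy as np
# tab.py start_deg step n
t0,st,n=map(float,sys.argv[1:4]);a=-4.95
for i in range(int(n)):
    p=np.radians(t0+i*st+st/2+90-a);L=2*.045*np.sin(np.radians(st/2))/.03
    print([round(L*np.cos(p),2),round(-L*np.sin(p),2),-round(.0048*np.radians(st)/.03,3)],end=', ')
    if i%8==7:print()
E
python3 tab.py 216 10 54
```

```text
[np.float64(0.19), np.float64(0.18), np.float64(-0.028)], [np.float64(0.22), np.float64(0.15), np.float64(-0.028)], [np.float64(0.24), np.float64(0.11), np.float64(-0.028)], [np.float64(0.25), np.float64(0.06), np.float64(-0.028)], [np.float64(0.26), np.float64(0.02), np.float64(-0.028)], [np.float64(0.26), np.float64(-0.03), np.float64(-0.028)], [np.float64(0.25), np.float64(-0.07), np.float64(-0.028)], [np.float64(0.24), np.float64(-0.11), np.float64(-0.028)], 
[np.float64(0.21), np.float64(-0.15), np.float64(-0.028)], [np.float64(0.18), np.float64(-0.19), np.float64(-0.028)], [np.float64(0.15), np.float64(-0.22), np.float64(-0.028)], [np.float64(0.11), np.float64(-0.24), np.float64(-0.028)], [np.float64(0.06), np.float64(-0.25), np.float64(-0.028)], [np.float64(0.02), np.float64(-0.26), np.float64(-0.028)], [np.float64(-0.03), np.float64(-0.26), np.float64(-0.028)], [np.float64(-0.07), np.float64(-0.25), np.float64(-0.028)], 
[np.float64(-0.11), np.float64(-0.24), np.float64(-0.028)], [np.float64(-0.15), np.float64(-0.21), np.float64(-0.028)], [np.float64(-0.19), np.float64(-0.18)
[... 1390 characters left out ...]
0.25), np.float64(-0.07), np.float64(-0.028)], [np.float64(0.24), np.float64(-0.11), np.float64(-0.028)], [np.float64(0.21), np.float64(-0.15), np.float64(-0.028)], [np.float64(0.18), np.float64(-0.19), np.float64(-0.028)], [np.float64(0.15), np.float64(-0.22), np.float64(-0.028)], [np.float64(0.11), np.float64(-0.24), np.float64(-0.028)], 
[np.float64(0.06), np.float64(-0.25), np.float64(-0.028)], [np.float64(0.02), np.float64(-0.26), np.float64(-0.028)], [np.float64(-0.03), np.float64(-0.26), np.float64(-0.028)], [np.float64(-0.07), np.float64(-0.25), np.float64(-0.028)], [np.float64(-0.11), np.float64(-0.24), np.float64(-0.028)], [np.float64(-0.15), np.float64(-0.21), np.float64(-0.028)],
```

Request:
jog_arm(linear=[[0.19,0.18,-0.04],[0.22,0.15,-0.04],[0.24,0.11,-0.04],[0.25,0.06,-0.03]], twist=[[0,0,0],[0,0,0],[0,0,0],[0,0,0]])

```text
time_s: 10.63
position: [0.6094, -0.1, 0.1851]
ee_rot: [-3.134, 0.131, 0.004]
force: [-7.7, 12.0, 4.3]
finger_gap: 0.0184
grip_force: 59.0
```

Request:
jog_arm(linear=[[0.26,-0.02,-0.03],[0.26,-0.07,-0.03],[0.25,-0.11,-0.03],[0.24,-0.11,-0.03],[0.21,-0.15,-0.03],[0.18,-0.19,-0.03]], twist=[[0,0,0],[0,0,0],[0,0,0],[0,0,0],[0,0,0],[0,0,0]])

```text
time_s: 11.13
position: [0.6514, -0.089, 0.1899]
ee_rot: [3.138, -0.139, -0.009]
force: [-14.4, -0.0, 3.8]
finger_gap: 0.0184
grip_force: 59.3
```

Run:
```python
from h import *
s=readout.state();print(s['position'],s['force'],s['finger_gap'],s['grip_force'])
```

```text
[ 0.65135784 -0.08895075  0.189945  ] [-1.44272091e+01 -1.22736366e-02  3.79611383e+00] 0.018417011873948237 59.320313930511475
```

Request:
jog_arm(linear=[[0.12,-0.24,-0.03],[0.08,-0.26,-0.03],[0.03,-0.27,-0.03],[0.02,-0.26,-0.03],[-0.03,-0.26,-0.03],[-0.07,-0.25,-0.03]], twist=[[0,0,0],[0,0,0],[0,0,0],[0,0,0],[0,0,0],[0,0,0]])

```text
time_s: 11.63
position: [0.6642, -0.0475, 0.195]
ee_rot: [3.134, -0.146, 0.006]
force: [10.6, -7.5, -8.4]
finger_gap: 0.018
grip_force: 58.7
```

Request:
jog_arm(linear=[[-0.07,-0.24,-0.02],[-0.12,-0.21,-0.02],[-0.18,-0.18,-0.025],[-0.22,-0.15,-0.025],[-0.24,-0.11,-0.025],[-0.25,-0.06,-0.025]], twist=[[0,0,0],[0,0,0],[0,0,0],[0,0,0],[0,0,0],[0,0,0]])

```text
time_s: 12.13
position: [0.6343, -0.0132, 0.2]
ee_rot: [3.137, -0.141, 0.007]
force: [9.2, -3.3, -4.7]
finger_gap: 0.0181
grip_force: 59.0
```

Request:
jog_arm(linear=[[-0.26,-0.02,-0.025],[-0.26,0.03,-0.025],[-0.25,0.07,-0.025],[-0.24,0.11,-0.025]], twist=[[0,0,0],[0,0,0],[0,0,0],[0,0,0]])

```text
time_s: 12.47
position: [0.6036, -0.0142, 0.2033]
ee_rot: [-3.138, 0.137, -0.008]
force: [10.3, 1.4, -4.9]
finger_gap: 0.0181
grip_force: 59.1
```

```bash
cat > ft.py <<'E'
from h import *
s=readout.state();p=s['position'];f=s['force'];r=p[:2]-[.6205,-.0565];t=np.arctan2(r[1],r[0])
print('th %.1f r %.4f z %.4f  Ft %.2f Fr %.2f Fz %.2f t %.2f'%(np.degrees(t),np.hypot(*r),p[2],f[0]*-np.sin(t)+f[1]*np.cos(t),f[0]*np.cos(t)+f[1]*np.sin(t),f[2],s['time_s']))
E
python3 ft.py; sed -i 's/print(\[round/print([*map(float,[round/;s/3)\],end/3)])],end/' tab.py; python3 tab.py 116 5 40
```

```text
th 111.8 r 0.0456 z 0.2033  Ft -10.07 Fr -2.53 Fz -4.90 t 12.47
[-0.11, 0.07, -0.014], [-0.1, 0.08, -0.014], [-0.09, 0.09, -0.014], [-0.09, 0.1, -0.014], [-0.08, 0.11, -0.014], [-0.07, 0.11, -0.014], [-0.06, 0.12, -0.014], [-0.05, 0.12, -0.014], 
[-0.04, 0.13, -0.014], [-0.03, 0.13, -0.014], [-0.01, 0.13, -0.014], [-0.0, 0.13, -0.014], [0.01, 0.13, -0.014], [0.02, 0.13, -0.014], [0.03, 0.13, -0.014], [0.04, 0.12, -0.014], 
[0.05, 0.12, -0.014], [0.06, 0.12, -0.014], [0.07, 0.11, -0.014], [0.08, 0.1, -0.014], [0.09, 0.09, -0.014], [0.1, 0.09, -0.014], [0.11, 0.08, -0.014], [0.11, 0.07, -0.014], 
[0.12, 0.06, -0.014], [0.12, 0.05, -0.014], [0.13, 0.04, -0.014], [0.13, 0.03, -0.014], [0.13, 0.01, -0.014], [0.13, 0.0, -0.014], [0.13, -0.01, -0.014], [0.13, -0.02, -0.014], 
[0.13, -0.03, -0.014], [0.12, -0.04, -0.014], [0.12, -0.05, -0.014], [0.12, -0.06, -0.014], [0.11, -0.07, -0.014], [0.1, -0.08, -0.014], [0.09, -0.09, -0.014], [0.09, -0.1, -0.014],
```

Request:
jog_arm(linear=[[-0.11,0.07,-0.014],[-0.1,0.08,-0.014],[-0.09,0.09,-0.014],[-0.09,0.1,-0.014]], twist=[[0,0,0],[0,0,0],[0,0,0],[0,0,0]])

```text
time_s: 12.8
position: [0.5909, -0.0219, 0.2049]
ee_rot: [-3.136, 0.135, -0.006]
force: [8.0, 5.8, -5.0]
finger_gap: 0.018
grip_force: 59.0
```

```bash
python3 ft.py
```

```text
th 130.6 r 0.0455 z 0.2049  Ft -9.81 Fr -0.82 Fz -4.98 t 12.80
```

Request:
jog_arm(linear=[[-0.08,0.11,-0.014],[-0.07,0.11,-0.014]], twist=[[0,0,0],[0,0,0]])

```text
time_s: 12.97
position: [0.5856, -0.0274, 0.2057]
ee_rot: [-3.136, 0.133, -0.005]
force: [6.5, 7.6, -4.8]
finger_gap: 0.018
grip_force: 59.0
```

```bash
python3 ft.py
```

```text
th 140.2 r 0.0455 z 0.2057  Ft -10.02 Fr -0.13 Fz -4.82 t 12.97
```

Request:
jog_arm(linear=[[-0.06,0.12,-0.014],[-0.05,0.12,-0.014],[-0.04,0.13,-0.014]], twist=[[0,0,0],[0,0,0],[0,0,0]])

```text
time_s: 13.22
position: [0.5796, -0.037, 0.2069]
ee_rot: [-3.135, 0.131, -0.003]
force: [2.8, 9.1, -3.1]
finger_gap: 0.0181
grip_force: 59.1
```

```bash
python3 ft.py
```

```text
th 154.5 r 0.0453 z 0.2069  Ft -9.42 Fr 1.38 Fz -3.13 t 13.22
```

Request:
jog_arm(linear=[[-0.03,0.13,-0.014],[-0.01,0.13,-0.014],[0,0.13,-0.014]], twist=[[0,0,0],[0,0,0],[0,0,0]])

```text
time_s: 13.47
position: [0.5762, -0.0477, 0.208]
ee_rot: [-3.134, 0.13, 0.001]
force: [-3.6, 11.6, -0.3]
finger_gap: 0.0186
grip_force: 59.3
```

```bash
python3 ft.py
```

```text
th 168.8 r 0.0451 z 0.2080  Ft -10.64 Fr 5.78 Fz -0.31 t 13.47
```

Request:
jog_arm(linear=[[-0.03,0.13,-0.014],[-0.02,0.13,-0.014]], twist=[[0,0,0],[0,0,0]])

```text
time_s: 13.63
position: [0.5751, -0.0557, 0.2089]
ee_rot: [-3.135, 0.13, -0.003]
force: [6.4, 10.0, -5.3]
finger_gap: 0.0183
grip_force: 59.2
```

```bash
python3 ft.py
```

```text
th 179.0 r 0.0454 z 0.2089  Ft -10.12 Fr -6.26 Fz -5.33 t 13.63
```

Request:
jog_arm(linear=[[0.05,0.13,-0.014],[0.05,0.12,-0.014]], twist=[[0,0,0],[0,0,0]])

```text
time_s: 13.8
position: [0.5761, -0.0636, 0.2096]
ee_rot: [-3.135, 0.131, 0.002]
force: [-6.1, 10.2, 2.2]
finger_gap: 0.0185
grip_force: 59.5
```

```bash
python3 ft.py
```

```text
th -170.9 r 0.0450 z 0.2096  Ft -11.06 Fr 4.38 Fz 2.24 t 13.80
```

Request:
jog_arm(linear=[[0.05,0.12,-0.014],[0.06,0.12,-0.014]], twist=[[0,0,0],[0,0,0]])

```text
time_s: 13.97
position: [0.5781, -0.0714, 0.2105]
ee_rot: [-3.135, 0.131, 0.004]
force: [-8.2, 8.0, 3.1]
finger_gap: 0.0181
grip_force: 59.6
```

```bash
python3 ft.py
```

```text
th -160.6 r 0.0449 z 0.2105  Ft -10.27 Fr 5.07 Fz 3.08 t 13.97
```

Request:
jog_arm(linear=[[0.05,0.12,-0.014],[0.07,0.1,-0.014]], twist=[[0,0,0],[0,0,0]])

```text
time_s: 14.13
position: [0.5812, -0.0783, 0.2113]
ee_rot: [-3.135, 0.132, 0.004]
force: [-8.6, 9.6, 2.6]
finger_gap: 0.0182
grip_force: 59.6
```

```bash
python3 ft.py
```

```text
th -151.0 r 0.0449 z 0.2113  Ft -12.58 Fr 2.90 Fz 2.58 t 14.13
```

Request:
jog_arm(linear=[[0.09,0.09,-0.014],[0.1,0.09,-0.014]], twist=[[0,0,0],[0,0,0]])

```text
time_s: 14.3
position: [0.5854, -0.0843, 0.212]
ee_rot: [-3.136, 0.132, 0.007]
force: [-13.3, 9.7, 5.7]
finger_gap: 0.0182
grip_force: 59.9
```

```bash
python3 ft.py
```

```text
th -141.6 r 0.0447 z 0.2120  Ft -15.82 Fr 4.38 Fz 5.66 t 14.30
```

The resistance grew by about 5.5 N, from 10.1 to 15.8 N, so the card is pinched. I stop and take the lead off the command at once so it doesn't creep further.

Request:
jog_arm(linear=[[-0.18,-0.19,0]], twist=[[0,0,0]])

```text
time_s: 14.38
position: [0.5833, -0.0819, 0.2119]
ee_rot: [-3.138, 0.138, -0.001]
force: [7.7, -1.8, -9.3]
finger_gap: 0.018
grip_force: 58.9
```

```bash
python3 ft.py
```

```text
th -145.7 r 0.0451 z 0.2119  Ft 5.83 Fr -5.33 Fz -9.27 t 14.38
```

Request:
jog_arm(linear=[[0.06,0.06,0.08],[0,0,0]], twist=[[0,0,0],[0,0,0]])

```text
time_s: 14.55
position: [0.5835, -0.0817, 0.2115]
ee_rot: [-3.138, 0.135, -0.0]
force: [-9.3, 4.4, 12.6]
finger_gap: 0.0181
grip_force: 61.4
```

```bash
python3 ft.py
```

```text
th -145.7 r 0.0447 z 0.2115  Ft -8.92 Fr 5.19 Fz 12.55 t 14.55
```

Request:
jog_arm(linear=[[-0.03,-0.03,-0.05],[0,0,0]], twist=[[0,0,0],[0,0,0]])

```text
time_s: 14.72
position: [0.5834, -0.0816, 0.2117]
ee_rot: [-3.138, 0.136, -0.001]
force: [-3.7, 4.3, 5.1]
finger_gap: 0.0181
grip_force: 60.0
```

```bash
python3 ft.py
```

```text
th -145.9 r 0.0448 z 0.2117  Ft -5.62 Fr 0.68 Fz 5.06 t 14.72
```

Request:
jog_arm(linear=[[0,0,0],[0,0,0],[0,0,0],[0,0,0],[0,0,0]], twist=[[0,0,0],[0,0,0],[0,0,0],[0,0,0],[0,0,0]], hand=50)

```text
time_s: 15.13
position: [0.5835, -0.083, 0.2108]
ee_rot: [3.138, -0.139, 0.0]
force: [0.6, -0.6, -0.6]
finger_gap: 0.0501
grip_force: 0.0
```

Request:
jog_arm(linear=[[0,0,-0.4],[0,0,-0.6],[0,0,-0.8],[0,0,-0.9],[0,0,-0.9],[0,0,-0.6],[0,0,0],[0,0,0]], twist=[[0,0,0],[0,0,0],[0,0,0],[0,0,0],[0,0,0],[0,0,0],[0,0,0],[0,0,0]])

```text
time_s: 15.8
position: [0.584, -0.0825, 0.3387]
ee_rot: [3.138, -0.138, 0.005]
force: [-1.2, 0.3, -0.3]
finger_gap: 0.0502
grip_force: 0.0
```

Request:
jog_arm(linear=[[-0.7,0,0],[-0.9,0,0],[-0.9,0,0],[-0.8,0.3,0],[0,0.9,0],[0,0.9,0],[0,0.9,0],[0,0.9,0]], twist=[[0,0,0],[0,0,0],[0,0,0],[0,0,0],[0,0,0],[0,0,0],[0,0,0],[0,0,0]])

```text
time_s: 16.47
position: [0.4736, -0.1916, 0.3361]
ee_rot: [-3.138, 0.138, 0.002]
force: [0.0, 0.3, -0.0]
finger_gap: 0.0501
grip_force: 0.0
```

Request:
jog_arm(linear=[[0,0.9,0],[0,0.9,0],[0,0.9,0],[0,0.5,0],[0,0,0],[0,0,0]], twist=[[0,0,0],[0,0,0],[0,0,0],[0,0,0],[0,0,0],[0,0,0]])

```text
time_s: 16.97
position: [0.4659, -0.2861, 0.3359]
ee_rot: [-3.137, 0.14, 0.002]
force: [0.9, 0.1, -0.9]
finger_gap: 0.0502
grip_force: 0.0
```

Run:
```python
from h import *
S=cap('side');T=cap('top');s=readout.state();print(s['position'],s['force'],s['time_s'])
b=cv2.resize(S['image'][205:335,300:420],(400,480),interpolation=cv2.INTER_CUBIC)
a=cv2.resize(T['image'][165:285,295:395],(400,480),interpolation=cv2.INTER_CUBIC)
cv2.imwrite('pics/p6.png',np.hstack([a,b])[:,:,::-1])
X=cloud(S).reshape(-1,3);X=X[np.isfinite(X[:,0])]
k=X[(abs(X[:,0]-.585)<.03)&(abs(X[:,1]+.08)<.03)&(X[:,2]>.252)&(X[:,2]<.29)]
print(len(k),k.mean(0) if len(k) else '',np.percentile(k[:,2],95) if len(k) else '')
```

```text
[ 0.46665723 -0.28441946  0.33663511] [ 0.25299989  0.71829426 -0.22975923] 17.0667
75 [ 0.57841533 -0.08827555  0.2635849 ] 0.27148302685870135
```

View pics/p6.png

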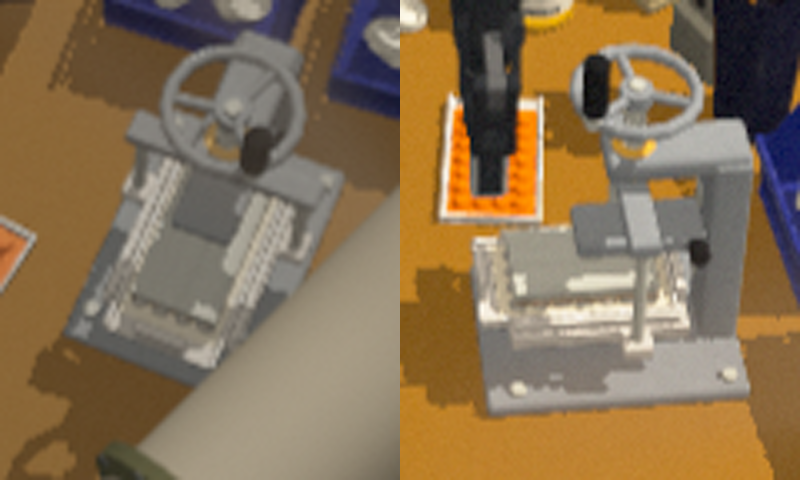

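The table is raised, with the card against the plate at (180,270) left and (560,270) right. The carrier is home, the knob is free at (255,150), and the orange look-alike is untouched. I hand it in.

```bash
python3 -c "
from bench import bot
print(bot.finish_job())"
```

```text
the job is handed in; nothing more can be done
None
```

The job is handed in at about 17 s: the carrier is home against its stop and the card is clamped at an estimated 37 N pinch (the wheel's growth peaked at about 5.6 N, over the 4 N asked, so I eased it back about 4°), and the knob is released with nothing else touched by the arm.

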